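# Prime the ink pump at its control station

### The job

Prime the ink pump from the grey control station on the bench: first rock the changeover paddle fully over by pressing its raised far end, then push the square starter plunger fully in so that it stays in, and last press the big round palm button fully down. It is a hold-to-run button, so finish with the robot still holding it down. Change over before the starter goes in and leave the palm button alone until the starter is in; pick nothing up and leave the other things on the bench where they are.

Things in the scene. Friction and masses are not known exactly. Their poses are not given: they have to be found in the camera images.
- console: grey steel control station, fixed to the bench: 160 mm deep (its x), 224 wide (its y), 46 high; origin under its centre, z up; its -x side is the near one, roughly facing the robot. On its deck stand three switch inserts (light-grey flanges 110 x 60 mm) side by side, 70 mm apart along y and square to it, in changing order: paddle, two starter plungers, palm button
- paddle_far (a point): press point on the raised far half of the paddle, on its surface 27 mm from the pivot, moving with it. Paddle: black V-shaped rocker, 76 mm along the station's x, 34 wide, pivoted at mid-length; the half that is down lies level, the other rises outwards at 23 degrees. At the start the far half is up, this point 77 mm above the bench; pressed fully over it is 10.5 mm lower and the near half rises
- paddle (a joint): changeover paddle: 0 = near half down, 0.40 rad = far half fully down (end stop). It takes about 3 N at the press point and stays where it is left
- starter_top (a point): centre of the top face of the square starter plunger (24 x 24 mm, light grey with a metal plate), the near one of two on their insert; top 69.5 mm above the bench when out, 61.5 mm when in; its black surround is 56 mm above the bench. The point moves with it
- starter (a joint): square starter plunger: 0 = out, 0.008 m = fully in (straight down, end stop). It takes about 5 N and stays where it is left; the round stop plunger is linked to it and rises as it goes in
- stopper_top (a point): centre of the top face of the round stop plunger, 25 mm across, 50 mm beyond the starter plunger along the station's x; at the start it is in (61.5 mm above the bench) and rises 8 mm as the starter goes in. Pressing it down again throws the starter out: leave it alone
- palm_top (a point): centre of the top of the palm button, a black mushroom head 40 mm across over a round steel collar, alone in the middle of its insert; top 79 mm above the bench, 71 mm when fully down. The point moves with it
- palm (a joint): palm button: 0 = up, 0.008 m = fully down (straight down, end stop). Its spring takes 3 N to start and 6 N to hold fully down, and lifts it when let go
- ink_bottle_a: ink bottle, 44 mm across, 90 mm high, origin under its centre; loose bystander beside the station's left side
- ink_bottle_b: ink bottle, 44 mm across, 90 mm high, origin under its centre; loose bystander behind the station
- nib_jar: clear jar with a lid, 75 mm across and high, origin under its centre; loose bystander beside the station's right side
- syringe: syringe lying in front of the station, 30 x 134 x 20 mm, origin under its centre; loose bystander
- marker_cap: marker cap, 18 x 40 x 20 mm, lying on the near edge of the station's deck; loose bystander
- check_weight: metal check weight, 28 mm across, 46 mm high, standing on the bench; loose bystander
- neck_tray: shallow tray of metal necks, 108 x 151 x 28 mm, on the bench; loose bystander

How it is judged:
By the outcome, as a careful person would: the job done as asked, in the order asked, and still so for the second after the job is handed in, while the arm keeps its last pose, push and grip.
It also fails if it takes over 38 s, if anything falls off the work surface, if the arm or the gripper's body presses on something with over 40 N, if the wrist force passes 120 N, or if a joint passes its speed limit or range.

### The arm

A 6-joint arm with a two-finger parallel gripper is mounted at the origin on a cart in front of the work surface, level with it; the furniture and walls round the work are solid. World frame = base frame: x ahead of the robot, y to its left, z up, the work surface at z = 0. Lengths are in m, angles in degrees, forces in N, time in s.
With the tool pointing down it reaches from about 0.4 to 0.825 m from the base axis. Payload 7 kg.
Tool frame: the origin (TCP) lies at the very end of the fingers, on their centre line; the grasp point (between the pads) lies 19 mm behind it; x points along the fingers, y is the direction in which the jaws open and shut, and the axes are right-handed (so a half turn about x gives the same grasp; the last joint's range is limited). The gripper opens to 88 mm and grips with 3 to 60 N. Pads are 19 mm wide; open, the fingers measure 130 mm over their backs; the gripper's body (78 mm by 193 mm) begins 47 mm behind the grasp point.
Start: joints at [88.012, 20.546, 0.682, 0, -70.136, -16.507], TCP at [0.214, 0.64, 0.227] pointing down, gripper open.
Joint ranges: [-176.03, 176.03], [-82.01, 121.73], [-58.28, 71.71], [-173.87, 95.51], [-174.79, -0.11], [-173.66, 173.66]. Speed limits (degrees/s): [136.94, 136.94, 172.46, 180, 180, 180].

### API

Orientations are given as [roll, pitch, yaw] about the fixed x, y, z axes, in that order (R = Rz(yaw) Ry(pitch) Rx(roll)).
In Python, from plant import * gives the robot as it stands. The module is installed in compiled form; this text tells all that it offers.
- The arm moves only by the shell command python3 -m creep 'ROWS' [FORCE]. ROWS is a JSON object of lists of equal length, an entry for each row: "jaw": the closure, from -1 (fully open) to 1 (shut); "translation": the shift along the tool's x, y, z in m, a list of three; "roll": the turn about the tool's x in rad. A call has exactly 10 rows; each row shifts and turns the commanded pose from where the row before left it, along the tool's axes as they then stand; what a row does not reach is not made up. A row lasts 1/10 s, in which the tool goes at most 50 mm and 8.59 degrees, less where a joint would pass 70% of its speed; a pose out of reach is approached as far as the arm can. A call with a gripper value outside its range is refused whole. The fingers move at their own pace and stop on an object; FORCE is the grip in N (left out, the last holds). Time passes only in rows, so rows that do not move let the fingers close, or fill a call up. It gives the time, the measured TCP pose, the force and the opening at its end, in the units of the state.
- get_state(): the state, without advancing time (a new reading comes with each control period).
- capture(name): name is "side" or "top"; returns a dict with "image" (480x640x3 uint8, red, green, blue), "fovy" (degrees; the focal length in pixels is half the picture's height over the tangent of half this angle, whatever the lens; pixels are square), "cx", "cy" (the principal point, pixels), "D" ([k1, k2, p1, p2, k3] as OpenCV has them; the pictures are not rectified), "pose" (4x4, takes a point from camera to world coordinates). Camera axes: x right, y up, looking along -z (the intrinsics and any distortion apply to the point x, -y, -z); pixel columns grow to the right and rows downward; lengths in m; the calibration is good to about 2 mm. A picture is of the moment at which its call begins. There is no depth.
- close_job(): hands the job in, once; it reports no verdict.
The state is a dict: "time_s": time; "joints": joint angles; "qd": joint speeds; "joint_torque": joint torques, N m; "tcp_pos": TCP position; "eef_rot": TCP orientation; "contact_force": force on the tool from outside, world axes, zero at the start; "moment": the same for the moment, N m; "gripper_width": finger opening in m.
Only numpy, scipy, OpenCV 4.12 (cv2) and the standard library are available. Lean on these libraries where they do the work, as an engineer would, in place of code of your own. Each camera call takes 0.05 s, during which the arm holds its last target.

## Working session

There is one attempt and no reset: what is moved stays moved. The work goes in short steps, Python scripts to look and compute and a shell command to move; the robot and the scene stay as the last step left them, time stands still between calls to the robot, and variables do not carry over. Pictures are saved under pics/ and viewed, and the job is handed in when it is done.

```bash
mkdir -p pics
python3 - <<'E'
from plant import *
import cv2
s=get_state()
for k,v in s.items(): print(k,v)
for n in("side","top"):
    c=capture(n); cv2.imwrite(f"pics/{n}0.png",c["image"][:,:,::-1])
    print(n,c["fovy"],c["cx"],c["cy"],c["D"]);print(c["pose"])
E
```

```text
time_s 0.0
joints [ 8.80125007e+01  2.05901946e+01  6.33217060e-01 -2.09364249e-02
 -7.01361581e+01 -1.65062961e+01]
qd [-0.08011188  0.02403595 -0.05557123  0.03554739  0.09401537  0.14669164]
joint_torque [-9.36232118e-05 -5.82706690e+01  2.93049252e+01  6.99691057e+00
  7.10588458e-03 -1.45639988e-04]
tcp_pos [0.21398303 0.63965713 0.2256299 ]
eef_rot [  94.57556563   89.90480684 -103.92535959]
contact_force [ 0.26516864 -0.17375977 -0.3524778 ]
moment [-0.03166773 -0.04489854  0.07742851]
gripper_width 0.08736311115596575
side 42.27884901170977 316.0322673556006 237.69306397766542 [-0.07221572  0.          0.          0.          0.        ]
[[ 0.14276731  0.738216   -0.65928343 -0.20023978]
 [-0.98962536  0.11730371 -0.08295473 -0.22908453]
 [ 0.01609788  0.66428682  0.74730441  0.90752959]
 [ 0.          0.          0.          1.        ]]
top 45.43408847167733 315.86989001363054 229.9158176819241 [-0.13092683  0.          0.          0.          0.        ]
[[-0.00518759  0.99738525 -0.07208157  0.43338728]
 [-0.99997868 -0.00488818  0.00432954 -0.1283496 ]
 [ 0.00396587  0.07210249  0.99738934  1.21322616]
 [ 0.          0.          0.          1.        ]]
```

View pics/side0.png

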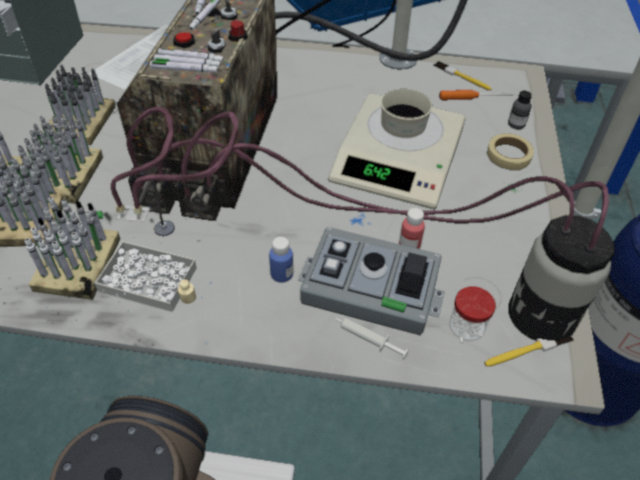

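View pics/top0.png

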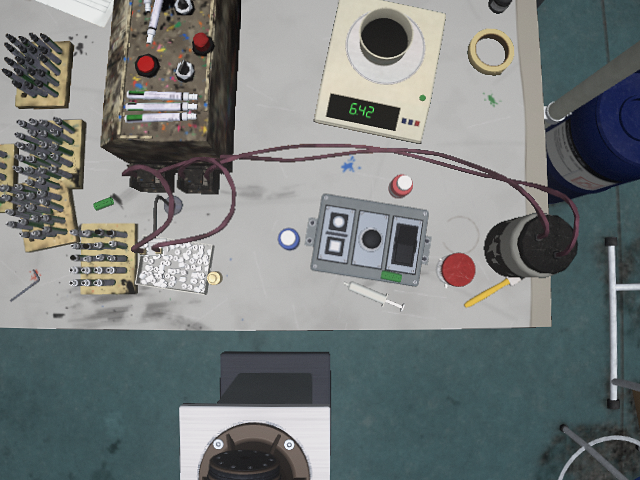

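The side view shows the console at about (372,280). In the top view it is at about (370,238), with the starters on the left, the palm in the middle and the paddle on the right. The hoses run behind it. I'll zoom in to measure.

Run:
```python
import cv2
a=cv2.imread("pics/side0.png")[215:365,260:460]; cv2.imwrite("pics/side_z.png",cv2.resize(a,None,fx=4,fy=4,interpolation=cv2.INTER_CUBIC))
a=cv2.imread("pics/top0.png")[170:320,290:490]; cv2.imwrite("pics/top_z.png",cv2.resize(a,None,fx=4,fy=4,interpolation=cv2.INTER_CUBIC))
```

```text
(no output)
```

View pics/side_z.png

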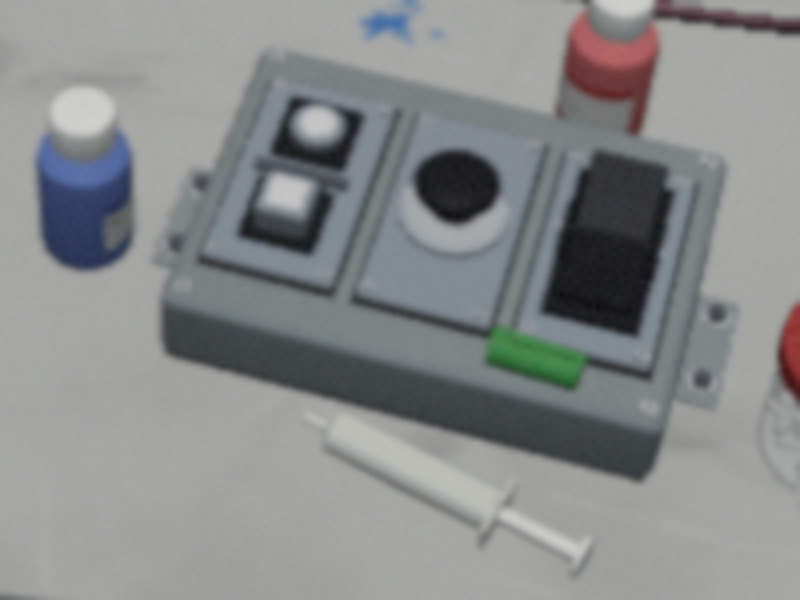

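View pics/top_z.png

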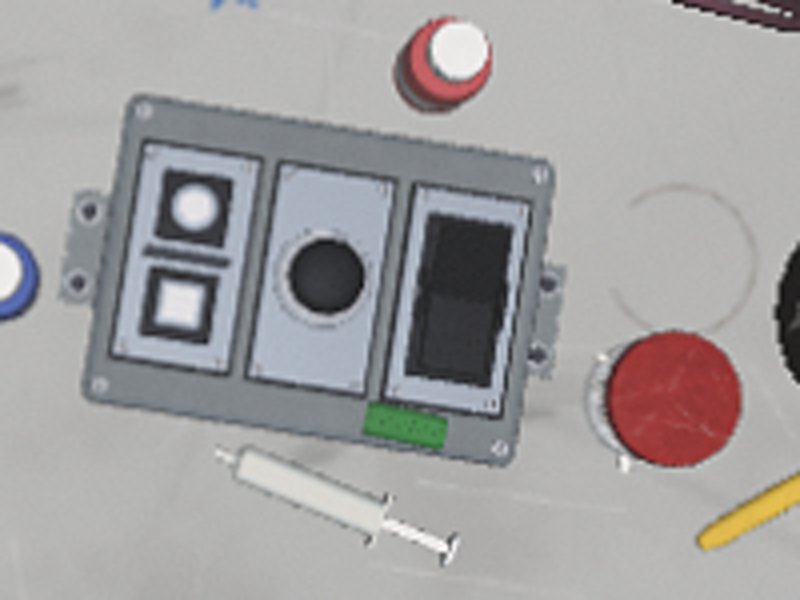

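```bash
cat > h.py <<'E'
import numpy as np, cv2
CAM={'side':(42.27884901170977,316.0322673556006,237.69306397766542,-0.07221572,[[0.14276731,0.738216,-0.65928343,-0.20023978],[-0.98962536,0.11730371,-0.08295473,-0.22908453],[0.01609788,0.66428682,0.74730441,0.90752959]]),
'top':(45.43408847167733,315.86989001363054,229.9158176819241,-0.13092683,[[-0.00518759,0.99738525,-0.07208157,0.43338728],[-0.99997868,-0.00488818,0.00432954,-0.1283496],[0.00396587,0.07210249,0.99738934,1.21322616]])}
def proj(n,P):
    f,cx,cy,k,T=CAM[n];T=np.array(T);P=np.atleast_2d(P).astype(float)
    Rw=np.diag([1,-1,-1])@T[:,:3].T; t=-Rw@T[:,3]
    F=240/np.tan(np.radians(f/2));K=np.array([[F,0,cx],[0,F,cy],[0,0,1]])
    return cv2.projectPoints(P,cv2.Rodrigues(Rw)[0],t,K,np.array([k,0,0,0,0.]))[0][:,0]
E
python3 - <<'E'
from h import *
from scipy.optimize import least_squares
m={'st':(-.025,.07,.0695),'sp':(.025,.07,.0615),'pl':(0,0,.079),'fl':(.08,.112,.046),'fr':(.08,-.112,.046),'nr':(-.08,-.112,.046),'nl':(-.08,.112,.046)}
ob={'top':{'st':(181,302),'sp':(194,206),'pl':(326,277),'fl':(133,95),'fr':(552,160),'nr':(512,466),'nl':(85,402)},
'side':{'st':(289,190),'sp':(316,122),'pl':(458,184),'fl':(266,50),'fr':(726,157),'nr':(652,432),'nl':(165,290)}}
off={'top':(290,170),'side':(260,215)}
def W(p,M):
    c,s=np.cos(p[2]),np.sin(p[2]);return np.c_[M[:,0]*c-M[:,1]*s+p[0],M[:,0]*s+M[:,1]*c+p[1],M[:,2]]
def res(p,ns=('top','side')):
    r=[]
    for n in ns:
        ks=list(ob[n]);q=proj(n,W(p,np.array([m[k] for k in ks])))
        o=(np.array([ob[n][k] for k in ks])+.5)/4-.5+off[n]
        r.append(q-o)
    return np.vstack(r).ravel()
for ns in(('top',),('side',),('top','side')):
    s=least_squares(res,[.55,-.25,0],args=(ns,));print(ns,s.x,np.degrees(s.x[2]));print(s.fun.reshape(-1,2).round(1).tolist())
p=s.x
for k,M in {'paddle_far':(.027,-.07,.077),'starter':m['st'],'palm':m['pl'],'stop':m['sp'],'cap?':(-.075,-.04,.066)}.items(): print(k,W(p,np.array([M])).round(4))
E
```

```text
('top',) [ 0.49767711 -0.24368488 -0.15776761] -9.03941821897754
[[-0.2, 0.7], [0.1, 0.4], [0.4, -0.3], [-1.2, -0.7], [1.5, -0.3], [0.7, 0.3], [-1.1, -0.2]]
('side',) [ 0.49753995 -0.24352138 -0.17648208] -10.111678162677169
[[-0.9, 0.6], [0.5, 0.2], [-0.2, -1.7], [-0.1, -2.7], [1.5, 0.1], [2.2, 0.8], [-3.0, 1.4]]
('top', 'side') [ 0.49758767 -0.24359805 -0.16695505] -9.565819523302604
[[-0.3, 0.4], [0.2, 0.2], [0.4, -0.3], [-0.9, -1.1], [1.7, 0.3], [0.2, 0.8], [-1.5, -0.7], [-0.8, 0.9], [0.3, 0.4], [-0.2, -1.7], [-0.6, -2.4], [1.3, -0.4], [2.9, 0.4], [-2.7, 1.9]]
paddle_far [[ 0.5126 -0.3171  0.077 ]]
starter [[ 0.4846 -0.1704  0.0695]]
palm [[ 0.4976 -0.2436  0.079 ]]
stop [[ 0.5339 -0.1787  0.0615]]
cap? [[ 0.417  -0.2706  0.066 ]]
```

```bash
cat >> h.py <<'E'
from scipy.spatial.transform import Rotation as Ro
def tool():
    from plant import get_state
    s=get_state();R=Ro.from_euler('xyz',s['eef_rot'],degrees=True).as_matrix();return s,R
PY=np.radians(-9.4)
T={'pad':(.5126,-.3171),'st':(.4846,-.1704),'palm':(.4976,-.2436)}
def go(xy=None,z=None):
    s,R=tool();p=np.array(s['tcp_pos']);print('t',round(s['time_s'],2),'tcp',p.round(4),'F',np.round(s['contact_force'],1),'w',round(s['gripper_width'],4))
    print('x',R[:,0].round(3),'y',R[:,1].round(3))
    d=np.array([-np.sin(PY),np.cos(PY),0]);
    for g in(d,-d): print('roll needed',np.arctan2(R[:,2]@g,R[:,1]@g).round(3))
    if xy is not None:
        D=np.array([xy[0],xy[1],z])-p;print('world',D.round(4),'tool d',(R.T@D).round(4))
E
python3 - <<'E'
from h import *
go(T['pad'],.3)
def ray(n,px,z):
    from scipy.optimize import fsolve
    return fsolve(lambda a:proj(n,[[a[0],a[1],z]])[0]-px,[.5,0]).round(3)
print('canister side base',ray('side',(512,310),0),ray('side',(545,335),0),'top@.18',ray('top',(487,250),.18),ray('top',(487,250),0.1))
for z in(0,.1,.2,.3):print(z,'hose top',ray('top',(235,190),z),ray('top',(142,248),z),'side pk',ray('side',(230,113),z),ray('side',(150,108),z))
E
```

```text
t 0.1 tcp [0.214  0.6397 0.2257] F [0.5 0.  0.7] w 0.0875
x [-0.    -0.001 -1.   ] y [-0.317 -0.948  0.001]
roll needed 2.983
roll needed -0.159
world [ 0.2986 -0.9568  0.0743] tool d [-0.073   0.8127 -0.5868]
canister side base [ 0.484 -0.501] [ 0.438 -0.556] top@.18 [ 0.47  -0.445] [ 0.473 -0.47 ]
0 hose top [0.607 0.039] [0.484 0.239] side pk [0.962 0.131] [0.952 0.327]
0.1 hose top [0.593 0.025] [0.48  0.209] side pk [0.834 0.092] [0.825 0.266]
0.2 hose top [0.579 0.011] [0.476 0.178] side pk [0.706 0.052] [0.698 0.204]
0.3 hose top [ 0.564 -0.002] [0.472 0.148] side pk [0.578 0.012] [0.571 0.143]
```

The poses from the two cameras agree to within 1 mm. First I'll raise the arm, close the jaws and turn square to the station, then go over.

```bash
python3 -m creep '{"jaw":[1,1,1,1,1,1,1,1,1,1],"translation":[[-0.035,0,0],[-0.035,0,0],[-0.035,0,0],[-0.035,0,0],[0,0.036,-0.026],[0,0.036,-0.026],[0,0.036,-0.026],[0,0.036,-0.026],[0,0.036,-0.026],[0,0.036,-0.026]],"roll":[-0.04,-0.04,-0.04,-0.039,0,0,0,0,0,0]}' 20; python3 -c "
from h import *
go((.43,.1),.36);go((.43,-.15),.3)"
```

```text
time_s: 1.1
tcp_pos: [0.3331, 0.3997, 0.3663]
eef_rot: [57.4, 90.0, -131.9]
contact_force: [0.8, 0.0, 1.1]
gripper_width: 0.0134
t 1.1 tcp [0.3331 0.3997 0.3663] F [0.8 0.  1.1] w 0.0134
x [-0. -0. -1.] y [-0.163 -0.987  0.   ]
roll needed -3.141
roll needed 0.001
world [ 0.0969 -0.2997 -0.0063] tool d [ 0.0064  0.2799 -0.1443]
t 1.1 tcp [0.3331 0.3997 0.3663] F [0.8 0.  1.1] w 0.0134
x [-0. -0. -1.] y [-0.163 -0.987  0.   ]
roll needed -3.141
roll needed 0.001
world [ 0.0969 -0.5497 -0.0663] tool d [ 0.0664  0.5265 -0.1851]
```

```bash
python3 -m creep '{"jaw":[1,1,1,1,1,1,1,1,1,1],"translation":[[0,0.04,-0.0206],[0,0.04,-0.0206],[0,0.04,-0.0206],[0,0.04,-0.0206],[0,0.04,-0.0206],[0,0.04,-0.0206],[0,0.04,-0.0206],[0.01,0.045,-0.0075],[0.01,0.045,-0.0075],[0.01,0.045,-0.0075]],"roll":[0,0,0,0,0,0,0,0,0,0]}'; python3 -c "
from h import *
go(T['pad'],.12)"
```

```text
time_s: 2.1
tcp_pos: [0.429, -0.0369, 0.3362]
eef_rot: [-112.1, 90.0, 58.5]
contact_force: [1.1, 0.1, -0.3]
gripper_width: 0.0002
t 2.1 tcp [ 0.429  -0.0369  0.3362] F [ 1.1  0.1 -0.3] w 0.0002
x [ 0.  0. -1.] y [-0.163 -0.987 -0.   ]
roll needed -3.141
roll needed 0.001
world [ 0.0836 -0.2802 -0.2162] tool d [ 0.2161  0.2629 -0.1281]
```

```bash
python3 -m creep '{"jaw":[1,1,1,1,1,1,1,1,1,1],"translation":[[0.012,0.0376,-0.0183],[0.012,0.0376,-0.0183],[0.012,0.0376,-0.0183],[0.012,0.0376,-0.0183],[0.012,0.0376,-0.0183],[0.012,0.0376,-0.0183],[0.012,0.0376,-0.0183],[0.044,0,0],[0.044,0,0],[0.035,0,0]],"roll":[0,0,0,0,0,0,0,0,0,0]}'
python3 - <<'E'
from h import *
from plant import *
go(T['pad'],.0665)
for n in("side","top"):
    a=capture(n)["image"][:,:,::-1]; o=(260,170) if n=="side" else (290,150)
    cv2.imwrite(f"pics/{n}1.png",cv2.resize(a[o[1]:o[1]+190,o[0]:o[0]+250],None,fx=3,fy=3,interpolation=cv2.INTER_CUBIC))
E
```

```text
time_s: 3.1
tcp_pos: [0.5117, -0.3157, 0.1265]
eef_rot: [-16.3, 89.8, 154.2]
contact_force: [0.7, 0.4, -0.5]
gripper_width: 0.0003
t 3.1 tcp [ 0.5117 -0.3157  0.1265] F [ 0.7  0.4 -0.5] w 0.0003
x [-0.002  0.001 -1.   ] y [-0.165 -0.986 -0.001]
roll needed 3.14
roll needed -0.001
world [ 0.0009 -0.0014 -0.06  ] tool d [ 0.06    0.0013 -0.0013]
```

```bash
ls pics
```

```text
side0.png
side1.png
side_z.png
top0.png
top1.png
top_z.png
```

View pics/side1.png

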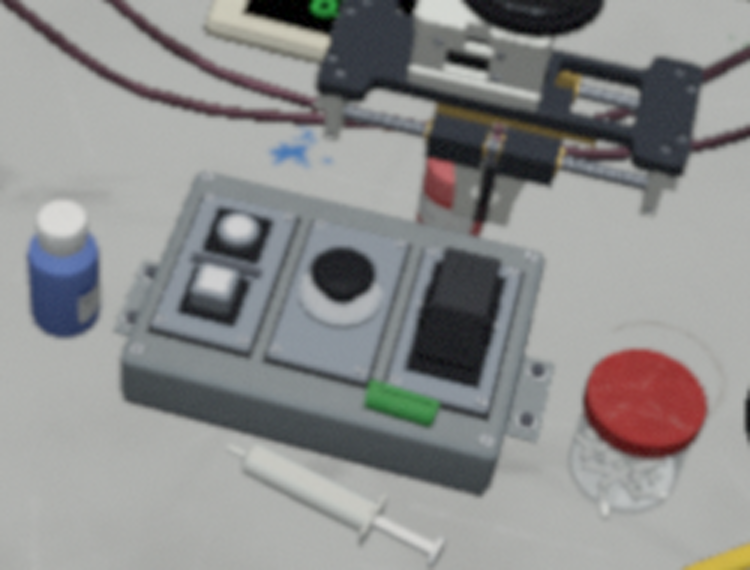

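View pics/top1.png

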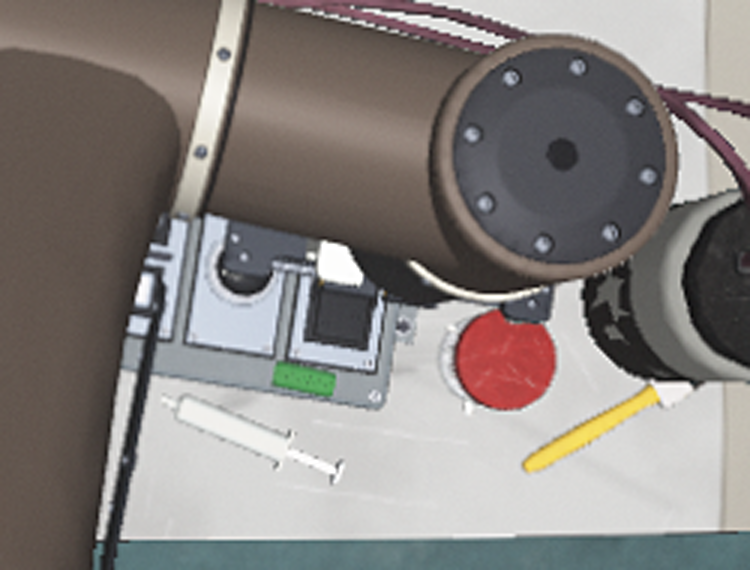

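The side view shows closed fingertips at about zoom (487,222), directly above the far half of the paddle, which is at (470,270). Nothing has been touched yet. I'll check the tip against its projection, then press gently.

```bash
python3 - <<'E'
from h import *
q=proj('side',[[.5117,-.3157,.1265],[.5126,-.3171,.077],[.4976,-.2436,.079]]);print((q-[260,170])*3)
E
python3 -m creep '{"jaw":[1,1,1,1,1,1,1,1,1,1],"translation":[[0.02,0.0013,-0.0013],[0.02,0,0],[0.005,0,0],[0.003,0,0],[0.003,0,0],[0.003,0,0],[0.003,0,0],[0.002,0,0],[0,0,0],[0,0,0]],"roll":[0,0,0,0,0,0,0,0,0,0]}'; python3 -c "
from h import *
go(T['pad'],.0665)"
```

```text
[[478.66950488 209.16080716]
 [469.17103207 264.5019383 ]
 [341.83758521 266.81919973]]
time_s: 4.2
tcp_pos: [0.5141, -0.3171, 0.0706]
eef_rot: [-3.1, 90.0, 167.5]
contact_force: [0.6, 0.4, 2.5]
gripper_width: 0.0005
t 4.2 tcp [ 0.5141 -0.3171  0.0706] F [0.6 0.4 2.5] w 0.0005
x [-0.  0. -1.] y [-0.163 -0.987 -0.   ]
roll needed -3.141
roll needed 0.0
world [-0.0015  0.     -0.0041] tool d [0.0041 0.0002 0.0015]
```

```bash
python3 -m creep '{"jaw":[1,1,1,1,1,1,1,1,1,1],"translation":[[0.002,0,0.0015],[0.001,0,0],[0.001,0,0],[0.001,0,0],[0.0005,0,0],[0.0005,0,0],[0.0005,0,0],[0,0,0],[0,0,0],[0,0,0]],"roll":[0,0,0,0,0,0,0,0,0,0]}'; python3 -c "
from h import *
go(T['pad'],.0665)"
```

```text
time_s: 5.2
tcp_pos: [0.5127, -0.317, 0.0663]
eef_rot: [134.9, 89.9, -54.4]
contact_force: [-4.2, 4.7, 21.3]
gripper_width: 0.0002
t 5.2 tcp [ 0.5127 -0.317   0.0663] F [-4.2  4.7 21.3] w 0.0002
x [ 0.001 -0.001 -1.   ] y [-0.162 -0.987  0.001]
roll needed -3.141
roll needed 0.001
world [-0.0001 -0.0001  0.0002] tool d [-0.0002  0.0001  0.    ]
```

The paddle hit its end stop at z = 66.3 mm (66.5 expected) with 21 N. Now I'll lift and cross to the starter.

```bash
python3 -m creep '{"jaw":[1,1,1,1,1,1,1,1,1,1],"translation":[[-0.02,0,0],[-0.025,0,0],[0,-0.028,0.0103],[0,-0.028,0.0103],[0,-0.028,0.0103],[0,-0.028,0.0103],[0,-0.028,0.0103],[0,0,0],[0,0,0],[0,0,0]],"roll":[0,0,0,0,0,0,0,0,0,0]}'
python3 - <<'E'
from h import *
from plant import *
go(T['st'],.0615)
for n in("side","top"):
    a=capture(n)["image"][:,:,::-1]; o=(260,170) if n=="side" else (290,150)
    cv2.imwrite(f"pics/{n}2.png",cv2.resize(a[o[1]:o[1]+190,o[0]:o[0]+250],None,fx=3,fy=3,interpolation=cv2.INTER_CUBIC))
E
```

```text
time_s: 6.2
tcp_pos: [0.4845, -0.1707, 0.1088]
eef_rot: [9.1, 90.0, 179.7]
contact_force: [-1.3, -0.1, 0.4]
gripper_width: 0.0001
t 6.2 tcp [ 0.4845 -0.1707  0.1088] F [-1.3 -0.1  0.4] w 0.0001
x [-0.001  0.    -1.   ] y [-0.163 -0.987  0.   ]
roll needed -3.142
roll needed 0.0
world [ 0.0001  0.0003 -0.0473] tool d [ 0.0473 -0.0003 -0.0001]
```

View pics/side2.png

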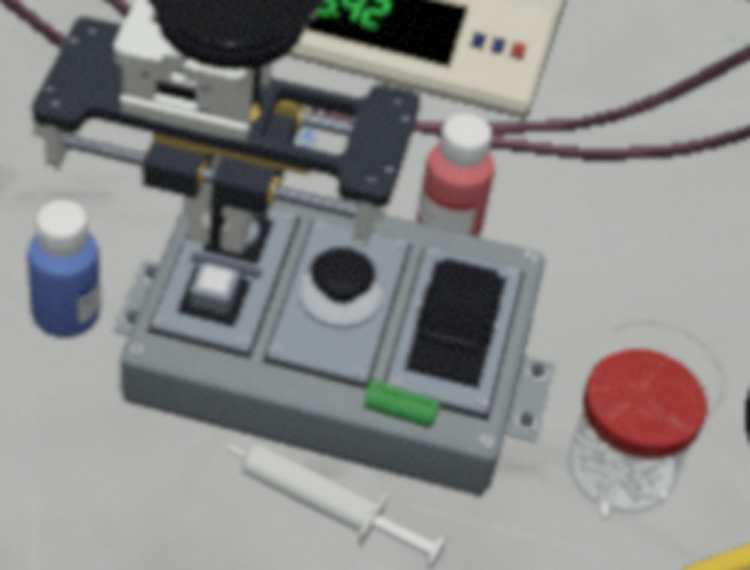

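View pics/top2.png

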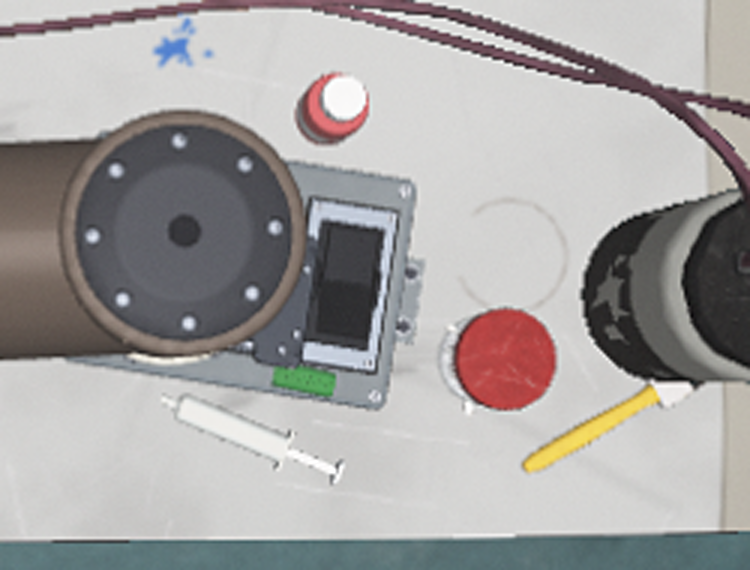

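The paddle is now over: its near half is raised and its far half is down, at zoom (455,310) in the side view. The fingers sit just above the starter at (217,275). Next I press the starter.

```bash
python3 -c "
from h import *
q=proj('side',[[.4845,-.1707,.1088],[.4846,-.1704,.0695]]);print((q-[260,170])*3)"
python3 -m creep '{"jaw":[1,1,1,1,1,1,1,1,1,1],"translation":[[0.02,0,0],[0.015,0,0],[0.003,0,0],[0.003,0,0],[0.002,0,0],[0.002,0,0],[0.001,0,0],[0,0,0],[0,0,0],[0,0,0]],"roll":[0,0,0,0,0,0,0,0,0,0]}'; python3 -c "
from h import *
go(T['st'],.0615)"
```

```text
[[216.04722154 235.34627049]
 [213.16410792 279.17307013]]
time_s: 7.3
tcp_pos: [0.4852, -0.1703, 0.0634]
eef_rot: [-175.3, 89.9, -4.6]
contact_force: [-1.4, -2.4, 3.4]
gripper_width: 0.0005
t 7.3 tcp [ 0.4852 -0.1703  0.0634] F [-1.4 -2.4  3.4] w 0.0005
x [ 0.001 -0.    -1.   ] y [-0.163 -0.987 -0.   ]
roll needed -3.141
roll needed 0.0
world [-0.0006 -0.0001 -0.0019] tool d [0.0019 0.0002 0.0006]
```

```bash
python3 -m creep '{"jaw":[1,1,1,1,1,1,1,1,1,1],"translation":[[0.001,0,0],[0.001,0,0],[0.0005,0,0],[0.0005,0,0],[0.0005,0,0],[0.0005,0,0],[0,0,0],[0,0,0],[0,0,0],[0,0,0]],"roll":[0,0,0,0,0,0,0,0,0,0]}'; python3 -c "
from h import *
go(T['st'],.0615)"
```

```text
time_s: 8.3
tcp_pos: [0.4853, -0.1704, 0.0615]
eef_rot: [169.3, 89.9, -20.0]
contact_force: [-8.3, 3.2, 29.4]
gripper_width: 0.0002
t 8.3 tcp [ 0.4853 -0.1704  0.0615] F [-8.3  3.2 29.4] w 0.0002
x [ 0.002 -0.001 -1.   ] y [-0.162 -0.987  0.   ]
roll needed -3.14
roll needed 0.001
world [-0.0007 -0.      0.    ] tool d [-0.      0.0001  0.0007]
```

Starter is at its end stop: z = 61.5 mm as specified, 29 N. Lifting to hover over the palm button.

```bash
python3 -m creep '{"jaw":[1,1,1,1,1,1,1,1,1,1],"translation":[[-0.02,0,0],[-0.028,0,0],[0,0.0175,-0.0062],[0,0.0175,-0.0062],[0,0.0175,-0.0062],[0,0.0175,-0.0062],[0,0,0],[0,0,0],[0,0,0],[0,0,0]],"roll":[0,0,0,0,0,0,0,0,0,0]}'
python3 - <<'E'
from h import *
from plant import *
go(T['palm'],.071)
for n in("side",):
    a=capture(n)["image"][:,:,::-1]; o=(260,170) if n=="side" else (290,150)
    cv2.imwrite(f"pics/{n}3.png",cv2.resize(a[o[1]:o[1]+190,o[0]:o[0]+250],None,fx=3,fy=3,interpolation=cv2.INTER_CUBIC))
E
```

```text
time_s: 9.3
tcp_pos: [0.4977, -0.2428, 0.107]
eef_rot: [-90.9, 90.0, 79.8]
contact_force: [0.3, 0.7, -0.4]
gripper_width: 0.0003
t 9.3 tcp [ 0.4977 -0.2428  0.107 ] F [ 0.3  0.7 -0.4] w 0.0003
x [ 0.  0. -1.] y [-0.162 -0.987 -0.   ]
roll needed -3.141
roll needed 0.001
world [-0.0001 -0.0008 -0.036 ] tool d [ 0.036   0.0008 -0.    ]
```

View pics/side3.png

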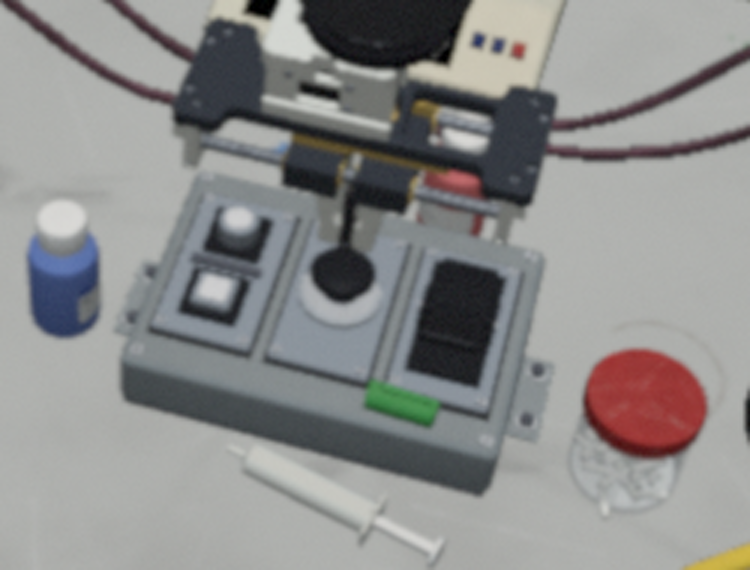

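The starter is in, with its top now at (215,290), and the stop plunger has risen at (238,222). The paddle is still over. The fingers are above the palm button at (342,270), so I'll press it.

```bash
python3 -m creep '{"jaw":[1,1,1,1,1,1,1,1,1,1],"translation":[[0.015,0.0008,0],[0.01,0,0],[0.003,0,0],[0.003,0,0],[0.002,0,0],[0.002,0,0],[0.001,0,0],[0.0005,0,0],[0.0005,0,0],[0,0,0]],"roll":[0,0,0,0,0,0,0,0,0,0]}'; python3 -c "
from h import *
go(T['palm'],.071)"
```

```text
time_s: 10.35
tcp_pos: [0.4975, -0.2442, 0.0712]
eef_rot: [153.9, 90.0, -35.5]
contact_force: [-6.2, 4.1, 13.9]
gripper_width: 0.0003
t 10.35 tcp [ 0.4975 -0.2442  0.0712] F [-6.2  4.1 13.9] w 0.0003
x [ 0. -0. -1.] y [-0.163 -0.987  0.   ]
roll needed -3.141
roll needed 0.001
world [ 0.0001  0.0006 -0.0002] tool d [ 0.0002 -0.0006  0.    ]
```

```bash
python3 -m creep '{"jaw":[1,1,1,1,1,1,1,1,1,1],"translation":[[0.0005,0,0],[0.0005,0,0],[0,0,0],[0,0,0],[0,0,0],[0,0,0],[0,0,0],[0,0,0],[0,0,0],[0,0,0]],"roll":[0,0,0,0,0,0,0,0,0,0]}'
python3 - <<'E'
from h import *
from plant import *
go(T['palm'],.071)
for n in("side","top"):
    a=capture(n)["image"][:,:,::-1]; o=(260,170) if n=="side" else (290,150)
    cv2.imwrite(f"pics/{n}4.png",cv2.resize(a[o[1]:o[1]+190,o[0]:o[0]+250],None,fx=3,fy=3,interpolation=cv2.INTER_CUBIC))
go()
E
```

```text
time_s: 11.35
tcp_pos: [0.4976, -0.2442, 0.0711]
eef_rot: [158.4, 90.0, -31.0]
contact_force: [-7.3, 6.0, 21.0]
gripper_width: 0.0004
t 11.35 tcp [ 0.4976 -0.2442  0.0711] F [-7.3  6.  21. ] w 0.0004
x [ 0.001 -0.    -1.   ] y [-0.162 -0.987  0.   ]
roll needed -3.141
roll needed 0.001
world [ 0.      0.0006 -0.0001] tool d [ 0.0001 -0.0006  0.0001]
t 11.45 tcp [ 0.4976 -0.2442  0.0711] F [-8.7  6.5 21.9] w 0.0002
x [ 0.001 -0.    -1.   ] y [-0.163 -0.987  0.   ]
roll needed -3.141
roll needed 0.001
```

View pics/side4.png

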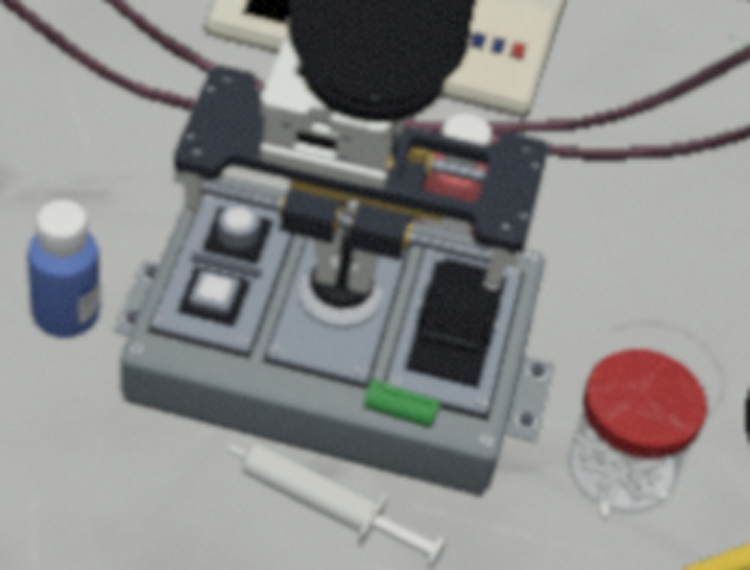

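The palm is held down at (342,290) with the tip at z = 71.1 mm and a steady 22 N against the stop. The starter is in, the stop plunger up, the paddle over and the bystanders unmoved. Handing in.

```bash
python3 -c "
from plant import *
print(close_job())"
```

```text
the job is handed in; nothing more can be done
None
```

I worked the three controls in the order asked and handed the job in at about 11.5 s with the arm still holding the palm button down. No verdict was reported, and I could not check the second after hand-in.

| Control | Tip height at the end stop | Specified | Push | What the later side pictures show |
|---|---|---|---|---|
| Paddle | 66.3 mm | 66.5 mm | 21 N | Far half down, near half up |
| Starter | 61.5 mm | 61.5 mm | 29 N | Stays in, stop plunger risen |
| Palm button | 71.1 mm | 71 mm | about 22 N, held | Held down under the fingertips |

- **At the palm stop:** a further 1 mm of commanded push moved the tip only 0.1 mm, so the button was at its end stop. The steady push is well above the 6 N needed to hold it.
- **Other objects:** the last side picture covers only the area round the station. In it, the blue bottle, jar, syringe and marker cap had not visibly moved. The red bottle behind the station was partly hidden by the gripper. The check weight and neck tray were not in that picture, but the arm only passed over that area well clear.
- **Disagreement:** the two cameras gave station angles of -9.0° and -10.1°. I used about -9.4° to -9.6°, and the contact heights and pictures gave no sign that this mattered.

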